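# Slide the sample board into its locating notches and close the keeper

### The job

Using only the fingertips, push the wooden sample board along its rails by its upright lip until you feel it drop into the locating notches, and do not shove it past them. Then push the keeper's peg round so that the keeper arm lies across the edge of the dropped board, and let go. Nothing is to be lifted, the weigh boat must stay in its place on the board without being touched by the fingers, and the two caps, the vial and the bottle around the rack stay where they are.

Things in the scene. Friction and masses are not known exactly. Their poses are not given: they have to be found in the camera images.
- seat (a point): point on the grey metal rack (220 x 136 mm plate fixed on the table, guide walls 34 mm high) where the middle of the board's top lies when dropped in the notches, 32 mm above the table. x axis: direction to slide the board; z up; y: towards the keeper's side. Play there 3.5 mm either way along x. The rails go on 20 mm past it. Place and yaw of the rack vary
- board_mid (a point): middle of the top of the loose pale wooden board (100 mm along x, 110 mm along y, 8 mm plate on four 10 mm feet, 0.4 kg), axes as the seat's. 2.5 mm play each side between guide walls. Its top is 38 mm above the table while sliding, 32 mm once dropped (it falls 6 mm). Starts 50 to 90 mm short of the seat, along -x. Pushing takes 1 to 4 N; in the notches it stops hard
- lip (a point): centre of the outer (-x) face of the upright lip at the board's trailing edge: 70 mm wide along y, 6 mm thick, 30 mm high above the board's top; this point is 16 mm above the top and 50 mm behind the board's middle. Nothing stands behind the lip at its height
- keeper (a joint): angle of the keeper, a steel swivel arm on the rack: 0 = open, arm along the seat's -x beside the guide wall; grows turning counter-clockwise seen from above; 1.57 = closed, arm along the seat's -y over the board's edge; stop at 1.6. Stays where left; starts at 0 to 0.3. 1 N at the peg turns it. Underside 35 mm above the table: it passes over the board only once that has dropped
- pivot (a point): the keeper's upright turning axis, at the top face of the keeper arm, 41 mm above the table; fixed on the rack, 25 mm along x and 78 mm along y from the seat. Same axes as the seat
- keeper_peg (a point): middle of the exposed part of the keeper's upright round steel peg by which it is pushed: 12 mm diameter, from 41 to 69 mm above the table, this point 61 mm above the table, 34 mm from the turning axis. The arm ends 6 mm beyond the peg's centre
- weigh_boat: small square white weigh boat, 56 x 56 x 13 mm, standing loose on the board, centred about 14 mm to the -y side of the board's middle; origin at the centre of its underside
- blue_cap: loose blue screw cap, 27 mm diameter, 20 mm high, on the table beside the rack on the keeper side; origin at the centre of its underside
- vial_1: loose vial with white cap, 27 mm diameter, 64 mm high, standing beside the rack on the side away from the keeper; origin at the centre of its underside
- natural_cap: loose open whitish cap (plastic ring), 34 mm diameter, 30 mm high, beside the rack on the side away from the keeper; origin at the centre of its underside
- square_bottle: loose clear square bottle, 44 x 44 x 135 mm, standing beside the rack on the side away from the keeper; origin at the centre of its underside

How it is judged:
On the way, in this order (a step that is already met when the one before it is completed fails the run):
1. the board has dropped into the notches (x of board_mid in the frame of seat between -0.007 and 0.007 m and y of board_mid in the frame of seat between -0.006 and 0.006 m and z of board_mid in the frame of seat between -0.003 and 0.0025 m and angle between board_mid's own z axis and vertical below 0.04 rad), for 0.2 s.
2. the keeper is turned across the edge of the dropped board (all of step 1 and value of joint keeper above 1.25 rad), for 0.2 s.
At the end, for the whole second after the job is handed in: The board lies at rest and level in its notches (within 7 mm along and 6 mm across the rails, no more than 2.5 mm high), the keeper is turned to more than 1.25 rad, and the weigh boat stands flat on the board within about 12 mm of its place (all of step 2 and linear speed of board below 0.02 m/s and x of weigh_boat in the frame of board_mid between -0.015 and 0.022 m and y of weigh_boat in the frame of board_mid between -0.03 and -0.002 m and z of weigh_boat in the frame of board_mid between -0.004 and 0.006 m and angle between weigh_boat's own z axis and vertical below 0.1 rad); the robot touches nothing.
It fails at once if the board is lifted or tipped off its rails (z of board_mid in the frame of seat above 0.014 m or angle between board_mid's own z axis and vertical above 0.2 rad).
It fails at once if the board is shoved past the notches (x of board_mid in the frame of seat above 0.01 m).
It fails at once if the weigh boat is touched by the fingers, lifted or tipped (contact force between the fingers and weigh_boat above 1 N or z of weigh_boat in the frame of board_mid above 0.012 m or angle between weigh_boat's own z axis and vertical above 0.3 rad).
It fails at once if a bystander is moved or knocked over (distance of any of blue_cap, vial_1, natural_cap, square_bottle from where it was at the start of the episode above 0.02 m or angle between any of blue_cap, vial_1, natural_cap, square_bottle's own z axis and vertical above 0.4 rad).
It also fails if it takes over 43 s, if anything falls off the work surface, if the arm or the gripper's body presses on something with over 40 N, if the wrist force passes 120 N, or if a joint passes its speed limit or range.

### The arm

A 6-joint arm with a two-finger parallel gripper is mounted at the origin on a cart in front of the work surface, level with it; the furniture and walls round the work are solid. World frame = base frame: x ahead of the robot, y to its left, z up, the work surface at z = 0. Lengths are in m, angles in rad, forces in N, time in s.
With the tool pointing down it reaches from about 0.275 to 0.725 m from the base axis. Payload 15.9 kg.
Tool frame: the origin (TCP) lies on the centre line of the jaws, within the pads' length; the fingertips stand 19 mm ahead of it and the grasp point (between the pads) is the TCP; z points along the fingers, y is the line along which they close (so a half turn about z gives the same grasp; the last joint's range is limited). The gripper opens to 85 mm and grips with 20 to 120 N. Pads are 22 mm wide; open, the fingers measure 114 mm over their backs; the gripper's body (76 mm by 85 mm) begins 54 mm behind the grasp point. The pads swing forward as they close: fully open they stand 13 mm farther back than shut.
Start: joints at [1.301, 0.213, -0.034, 1.323, 0, 1.571], TCP at [0.133, 0.482, 0.25] pointing down, gripper open.
Joint ranges: [-2.98, 2.98], [-0.74, 1.72], [-1.14, 1.35], [-2.1, 2.04], [-1.57, 1.44], [-3.14, 3.14]. Speed limits (rad/s): [1.89, 1.89, 2.39, 2.57, 3.14, 3.14].

### API

Orientations are given as a rotation vector (axis times angle).
In Python, from station import robot gives the robot as it stands.
- The arm moves only by the shell command python3 -m inch 'ROWS' [FORCE]. ROWS is JSON, a list that holds one entry, the list of rows, each a list of 7 numbers: the shift along the tool's x, y, z normalised to -1 to 1, where 1 is 0.75 m, then the turn, a rotation vector about the tool's x, y, z normalised to -1 to 1, where 1 is 0.5 rad, then the opening, from -1 (shut) to 1 (fully open). In form: [[[tx, ty, tz, ax, ay, az, claw], ...]]. A call has 1 to 5 rows; each row is the pose to reach, as a shift and turn from the pose commanded when the call began, along the tool's axes at that moment; what a row does not reach only later rows make up. A row lasts 1/12 s, in which the tool goes at most 41.7 mm and 7.16 degrees, less where a joint would pass 70% of its speed; a pose out of reach is approached as far as the arm can. A call with a number of a shift or a turn outside -1 to 1 is refused whole. A call with a gripper value outside its range is refused whole. The fingers move at their own pace and stop on an object; FORCE is the grip in N (left out, the last holds). Time passes only in rows, so rows that repeat a pose let the fingers close. It gives the time, the measured TCP pose, the force, the opening and the grip force at its end, in the units of the state.
- robot.observe(): the state, without advancing time (a new reading comes with each control period).
- robot.read_camera(name): name is "scene" or "side" or "wrist"; returns a dict with "image" (420x560x3 uint8, red, green, blue), "intrinsics" (3x3 intrinsics, pixels), "k1" (the pictures are not rectified: a ray, as slopes to the right and down, at radius r is drawn at 1 + k1 r^2 times it, then the intrinsics apply), "T" (4x4, takes a point from camera to world coordinates). Camera axes: x right, y down, z forward; pixel columns grow to the right and rows downward; lengths in m; the calibration is good to about 2 mm. A picture is of the moment at which its call begins. There is no depth.
- robot.hand_in(): hands the job in; it is judged then, once.
The state is a dict: "clock": time; "joints": joint angles; "joint_vel": joint speeds; "joint_torque": joint torques, N m; "position": TCP position; "tcp_rot": TCP orientation; "force": force on the tool from outside, world axes, zero at the start; "wrist_torque": the same for the moment, N m; "opening": opening from 0.0 (shut) to 1.0 (fully open); "gripper_force": force on a finger pad.
Only numpy, scipy, OpenCV 4.12 (cv2) and the standard library are available. Lean on these libraries where they do the work, as an engineer would, in place of code of your own. Each camera call takes 0.05 s, during which the arm holds its last target. There are 200 camera calls.

## Working session

There is one attempt and no reset: what is moved stays moved. The work goes in short steps, Python scripts to look and compute and a shell command to move; the robot and the scene stay as the last step left them, time stands still between calls to the robot, and variables do not carry over. Pictures are saved under pics/ and viewed, at most 10 in all, crops included, and the job is handed in when it is done.

```bash
ls; mkdir -p pics; python3 - <<'E'
from station import robot
import cv2,pickle
d={}
for n in("scene","side"):
    c=robot.read_camera(n);d[n]=c;cv2.imwrite(f"pics/{n}0.png",c["image"][...,::-1]);print(n,c["intrinsics"],c["k1"],c["T"])
pickle.dump(d,open("cam0.pkl","wb"))
print(robot.observe())
E
```

```text
pics
scene [[469.36019596   0.         284.57282557]
 [  0.         469.36019596 205.85851022]
 [  0.           0.           1.        ]] -0.1658847584714061 [[ 0.77737658 -0.34993675  0.522714    0.13376844]
 [-0.62885867 -0.41263645  0.65899009 -0.75634652]
 [-0.014914   -0.84099669 -0.54083467  0.51282622]
 [ 0.          0.          0.          1.        ]]
side [[457.25494811   0.         282.63967553]
 [  0.         457.25494811 208.43905546]
 [  0.           0.           1.        ]] -0.012087251963851383 [[-0.91487757 -0.24948901  0.31741813  0.30691777]
 [-0.40358568  0.54403053 -0.73562857  0.41835503]
 [ 0.01084609 -0.80111549 -0.59841152  0.58240002]
 [ 0.          0.          0.          1.        ]]
{'clock': 0.1, 'joints': array([ 1.30100935e+00,  2.13296411e-01, -3.49922710e-02,  1.32350140e+00,
       -1.75299840e-05,  1.57080992e+00]), 'joint_vel': array([-1.39204750e-03,  1.89616982e-04,  3.58061863e-03,  2.50491260e-06,
        6.72549414e-04, -8.35998094e-04]), 'joint_torque': array([-6.21616946e-04, -6.87253475e+01,  4.87805700e+01,  1.21406882e-02,
       -1.38137275e-05, -3.29049419e-05]), 'position': array([0.1331908 , 0.48163301, 0.24987252]), 'tcp_rot': array([-4.22501809e-01, -3.11293490e+00,  1.55045904e-03]), 'force': array([-0.31834032, -0.33199327, -0.53538294]), 'wrist_torque': array([0.02717635, 0.02317391, 0.02216899]), 'gripper_force': 0.0, 'opening': 1.0020995458812467}
```

View pics/scene0.png

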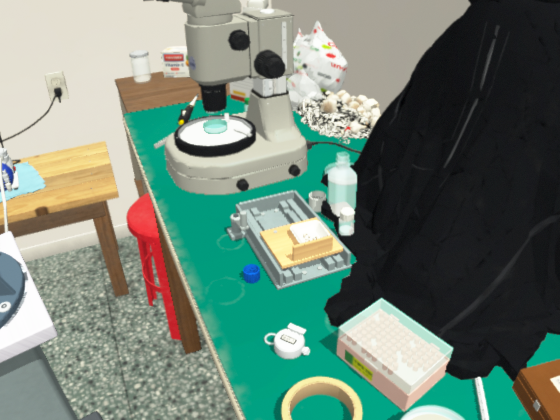

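View pics/side0.png

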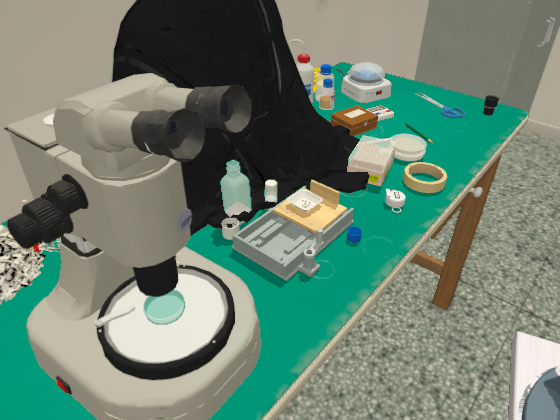

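The scene view shows the rack at about (293,238), with the keeper at (238,225), blue cap (251,273), bottle (342,183), vial (346,220) and natural cap (317,200). The side view shows the rack at about (293,230), with the keeper peg near (310,257) and the lip near (325,193). I'll zoom in.

```bash
cat > h.py <<'E'
import numpy as np,cv2,pickle
def dist(c): return np.array([c["k1"],0,0,0,0.])
def ray(c,uv):
    # forward model: drawn = ray*(1+k1 r^2) -> OpenCV radial model
    p=cv2.undistortPoints(np.array(uv,float).reshape(-1,1,2),c["intrinsics"],dist(c))[:,0]
    return np.c_[p,np.ones(len(p))]@c["T"][:3,:3].T
def plane(c,uv,z):
    d=ray(c,uv);o=c["T"][:3,3];return o+d*((z-o[2])/d[:,2])[:,None]
def proj(c,P):
    Ti=np.linalg.inv(c["T"]);return cv2.projectPoints(np.array(P,float).reshape(-1,1,3),cv2.Rodrigues(Ti[:3,:3])[0],Ti[:3,3],c["intrinsics"],dist(c))[0][:,0]
def tri(c1,uv1,c2,uv2):
    A=0;b=0
    for c,uv in((c1,uv1),(c2,uv2)):
        d=ray(c,[uv])[0];d/=np.linalg.norm(d);M=np.eye(3)-np.outer(d,d);A=A+M;b=b+M@c["T"][:3,3]
    return np.linalg.solve(A,b)
E
python3 - <<'E'
from h import *
d=pickle.load(open("cam0.pkl","rb"))
print(proj(d["scene"],[[.133,.482,.25],[0,0,0]]),proj(d["side"],[[.133,.482,.25],[0,0,0]]))
s=d["scene"]["image"][180:295,215:365,::-1];t=d["side"]["image"][170:285,215:365,::-1]
im=np.vstack([cv2.resize(x,None,fx=5,fy=5,interpolation=cv2.INTER_CUBIC) for x in(s,)])
cv2.imwrite("pics/a.png",im)
cv2.imwrite("pics/b.png",cv2.resize(t,None,fx=5,fy=5,interpolation=cv2.INTER_CUBIC))
E
```

```text
[[-48.33412267  81.49127146]
 [-50.84533216 303.20406898]] [[ 788.50510539 1550.06498296]
 [ 641.20996448  463.66208427]]
```

View pics/a.png

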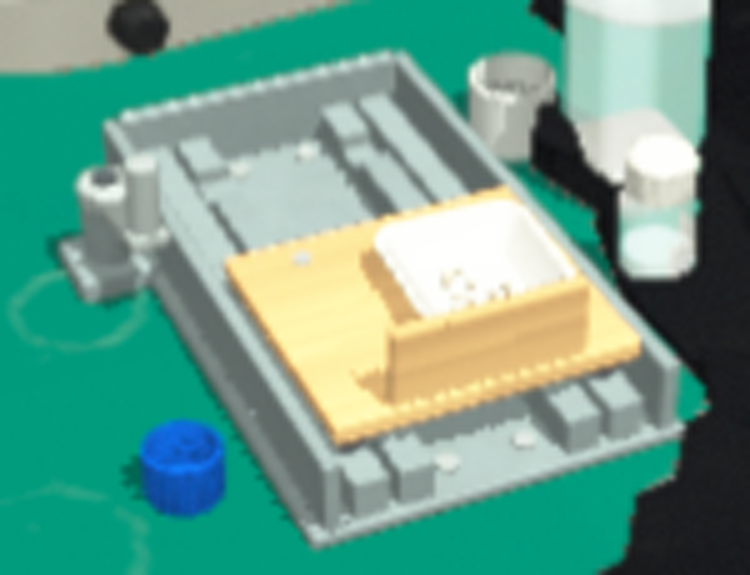

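View pics/b.png

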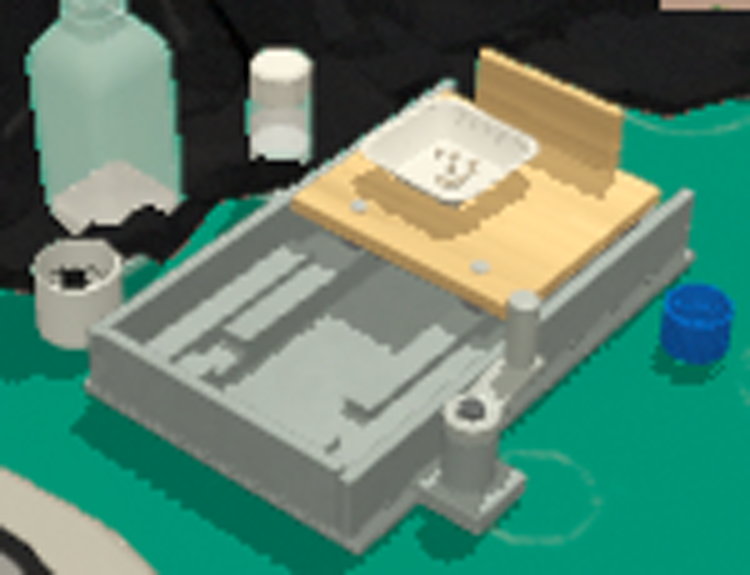

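Scene crop: keeper peg at (141,158), knob at (103,180), and board corners at (228,262), (340,432) and (640,345). Side crop: wall corners at (90,335), (350,480), (690,192) and (452,82), with the peg top at (522,300).

```bash
python3 - <<'E'
from h import *
d=pickle.load(open("cam0.pkl","rb"));S,T=d["scene"],d["side"]
f=lambda p,o:np.array(p)/5-.4+o
oS,oT=np.array([215,180]),np.array([215,170])
M={"wall+x+y":((105,122),(350,482)),"wall+x-y":((400,52),(90,335)),"wall-x-y":((680,345),(450,82)),"wall-x+y":((325,467),(690,193)),
"pegtop":((141,158),(522,298)),"knobtop":((103,178),(470,408)),"lip+y top":((388,328),(621,113)),"lip-y top":((588,278),(483,50)),"board-x+y":((340,432),(660,190)),"board+x+y":((228,262),(505,308))}
for k,(a,b) in M.items():
    P=tri(S,f(a,oS),T,f(b,oT));print(k,P.round(4),(proj(S,P)[0]-f(a,oS)).round(1),(proj(T,P)[0]-f(b,oT)).round(1))
for k,a,z in(("board-x-y",(640,345),.038),("board+x-y",(505,190),.038),("board+x+y",(228,262),.038),("board-x+y",(340,432),.038),("plate-x+y",(318,545),0),("plate-x-y",(683,430),0),("cap top",(183,440),.02)):
    print(k,plane(S,[f(a,oS)],z).round(4))
for k,a,z in(("vialtop",(281,60),.064),("ncap top",(77,258),.03),("bcap",(698,303),.02)): print(k,plane(T,[f(a,oT)],z).round(4))
E
```

```text
wall+x+y [ 0.529  -0.1071  0.0335] [-0.3  0.2] [-0.3 -0.3]
wall+x-y [ 0.6485 -0.1395  0.0328] [-0.3  0.3] [-0.3 -0.4]
wall-x-y [ 0.59   -0.3489  0.0368] [-1.5  1.6] [-1.1 -1.3]
wall-x+y [ 0.4705 -0.3165  0.0331] [-0.  0.] [-0. -0.]
pegtop [ 0.4961 -0.1831  0.0695] [-0.2  0.2] [-0.2 -0.2]
knobtop [ 0.5011 -0.1496  0.0424] [ 0.1 -0.1] [0.1 0.1]
lip+y top [ 0.501 -0.31   0.068] [-0.3  0.3] [-0.2 -0.2]
lip-y top [ 0.5672 -0.3305  0.0674] [-0.2  0.2] [-0.1 -0.2]
board-x+y [ 0.4816 -0.3095  0.0363] [-0.3  0.2] [-0.2 -0.2]
board+x+y [ 0.5108 -0.213   0.0362] [ 0.4 -0.4] [0.4 0.3]
board-x-y [[ 0.5838 -0.34    0.038 ]]
board+x-y [[ 0.6107 -0.2443  0.038 ]]
board+x+y [[ 0.5082 -0.2154  0.038 ]]
board-x+y [[ 0.481  -0.3109  0.038 ]]
plate-x+y [[ 0.4684 -0.3143  0.    ]]
plate-x-y [[ 0.5979 -0.3494  0.    ]]
cap top [[ 0.4526 -0.2646  0.02  ]]
vialtop [[ 0.6412 -0.2931  0.064 ]]
ncap top [[ 0.6762 -0.1802  0.03  ]]
bcap [[ 0.4507 -0.2663  0.02  ]]
```

```bash
python3 - <<'E'
from h import *
d=pickle.load(open("cam0.pkl","rb"));S,T=d["scene"],d["side"]
print("scope base scene",plane(S,[(166,155),(172,180),(242,192),(305,160),(262,120)],0.03).round(3))
print("scope base side",plane(T,[(30,330),(100,410),(215,415),(258,360)],0.02).round(3))
print("ring tri",tri(S,(215,127),T,(165,307)).round(3),"objective",tri(S,(213,107),T,(157,290)).round(3))
print("knob in scene right (290,65)~",tri(S,(208,100),T,(155,265)).round(3))
print("bottle top",tri(S,(343,156),T,(233,165)).round(3), "bottle base",plane(T,[(236,205)],0.).round(3))
# path
P=np.array([[.133,.482,.25],[.25,.2,.25],[.3,0,.25],[.45,-.3,.25]]);print(proj(S,P),proj(T,P))
# table edge
print("table edge",plane(S,[(130,120),(180,260),(230,380)],0).round(3))
E
cat > m.py <<'E'
from station import robot
import numpy as np,sys
from scipy.spatial.transform import Rotation as R
o=robot.observe();t=np.radians(74.6);X=np.array([np.cos(t),np.sin(t)]);Y=np.array([-X[1],X[0]])
seat=np.array([.5695,-.1947])
def st():
    Rm=R.from_rotvec(o["tcp_rot"]).as_matrix();p=o["position"]
    print("t %.2f"%o["clock"],"pos",p.round(4),"seatxy",((p[:2]-seat)@np.c_[X,Y]).round(4),"yaw_y",np.degrees(np.arctan2(Rm[1,1],Rm[0,1])).round(2),"F",o["force"].round(2),"open",round(o["opening"],3))
    return Rm,p
def to(x,y,z):
    Rm,p=st();w=np.r_[seat+x*X+y*Y,z];print("shift norm",(Rm.T@(w-p)/.75).round(4),"dist",np.linalg.norm(w-p).round(3))
if len(sys.argv)>3: to(*map(float,sys.argv[1:4]))
else: st()
E
python3 m.py -0.18 0 0.25
```

```text
scope base scene [[ 0.527  0.183  0.03 ]
 [ 0.482  0.065  0.03 ]
 [ 0.568 -0.073  0.03 ]
 [ 0.755 -0.05   0.03 ]
 [ 0.822  0.203  0.03 ]]
scope base side [[0.828 0.167 0.02 ]
 [0.644 0.223 0.02 ]
 [0.506 0.168 0.02 ]
 [0.492 0.072 0.02 ]]
ring tri [0.618 0.099 0.101] objective [0.619 0.106 0.144]
knob in scene right (290,65)~ [0.614 0.099 0.173]
bottle top [ 0.69  -0.227  0.129] bottle base [[ 0.712 -0.267  0.   ]]
[[-48.33412267  81.49127146]
 [ 19.56392041  93.89320851]
 [ 73.26464181 113.78692632]
 [255.93904343 145.91658007]] [[ 788.50510539 1550.06498296]
 [ 464.69634183  423.95926492]
 [ 437.91852334  245.02086062]
 [ 374.50417662  113.73493393]]
table edge [[ 0.576  0.531  0.   ]
 [ 0.381 -0.149  0.   ]
 [ 0.311 -0.412  0.   ]]
t 0.10 pos [0.1332 0.4816 0.2499] seatxy [0.5362 0.6002] yaw_y 74.54 F [-0.32 -0.33 -0.54] open 1.002
shift norm [-8.013e-01 -9.541e-01  8.000e-04] dist 0.934
```

```bash
python3 - <<'E'
from h import *
d=pickle.load(open("cam0.pkl","rb"));S,T=d["scene"],d["side"]
for z in(.25,.3,.35,.4,.45):print(z,plane(T,[(250,110),(195,140),(120,95),(30,225)],z).round(2).tolist())
for z in(.25,.35): print(z,plane(S,[(187,10),(187,50)],z).round(2).tolist())
E
```

```text
0.25 [[0.65, -0.22, 0.25], [0.67, -0.09, 0.25], [0.89, -0.18, 0.25], [0.73, 0.16, 0.25]]
0.3 [[0.6, -0.13, 0.3], [0.62, -0.02, 0.3], [0.8, -0.09, 0.3], [0.67, 0.2, 0.3]]
0.35 [[0.54, -0.03, 0.35], [0.56, 0.06, 0.35], [0.71, -0.0, 0.35], [0.61, 0.24, 0.35]]
0.4 [[0.49, 0.07, 0.4], [0.51, 0.14, 0.4], [0.63, 0.09, 0.4], [0.54, 0.28, 0.4]]
0.45 [[0.44, 0.16, 0.45], [0.45, 0.21, 0.45], [0.54, 0.18, 0.45], [0.48, 0.32, 0.45]]
0.25 [[0.91, 0.73, 0.25], [0.63, 0.22, 0.25]]
0.35 [[0.61, 0.16, 0.35], [0.44, -0.15, 0.35]]
```

```bash
python3 -m inch '[[[-0.034,-0.041,0,0,0,0,-1],[-0.068,-0.082,0,0,0,0,-1],[-0.102,-0.123,0,0,0,0,-1],[-0.136,-0.164,0,0,0,0,-1],[-0.17,-0.205,0,0,0,0,-1]]]' 30; python3 -m inch '[[[-0.034,-0.041,0,0,0,0,-1],[-0.068,-0.082,0,0,0,0,-1],[-0.102,-0.123,0,0,0,0,-1],[-0.136,-0.164,0,0,0,0,-1],[-0.17,-0.205,0,0,0,0,-1]]]'; python3 m.py -.18 0 .25
```

```text
clock: 0.52
position: [0.2152, 0.2979, 0.25]
tcp_rot: [-0.421, -3.113, 0.001]
force: [0.8, 0.8, -0.3]
opening: 0.295
gripper_force: 0.0
clock: 0.93
position: [0.2932, 0.1257, 0.2503]
tcp_rot: [0.422, 3.113, 0.0]
force: [1.5, 1.5, 0.1]
opening: 0.001
gripper_force: 0.0
t 0.93 pos [0.2932 0.1257 0.2503] seatxy [0.2355 0.3515] yaw_y 74.55 F [1.54 1.47 0.13] open 0.001
shift norm [-4.692e-01 -5.535e-01  5.000e-04] dist 0.544
```

```bash
python3 -m inch '[[[-0.034,-0.041,0,0,0,0,-1],[-0.068,-0.082,0,0,0,0,-1],[-0.102,-0.123,0,0,0,0,-1],[-0.136,-0.164,0,0,0,0,-1],[-0.17,-0.205,0,0,0,0,-1]]]'; python3 -m inch '[[[-0.034,-0.041,0,0,0,0,-1],[-0.068,-0.082,0,0,0,0,-1],[-0.102,-0.123,0,0,0,0,-1],[-0.136,-0.164,0,0,0,0,-1],[-0.17,-0.205,0,0,0,0,-1]]]';  python3 -m inch '[[[-0.034,-0.041,0,0,0,0,-1],[-0.068,-0.082,0,0,0,0,-1],[-0.102,-0.123,0,0,0,0,-1],[-0.121,-0.143,0,0,0,0,-1],[-0.121,-0.143,0,0,0,0,-1]]]'; python3 m.py -.18 0 .075
```

```text
clock: 1.35
position: [0.3725, -0.0511, 0.2503]
tcp_rot: [0.423, 3.113, 0.0]
force: [2.2, 2.4, 0.5]
opening: -0.002
gripper_force: 0.0
clock: 1.77
position: [0.4545, -0.2333, 0.2499]
tcp_rot: [-0.423, -3.113, -0.0]
force: [1.0, 0.5, 0.4]
opening: -0.001
gripper_force: 0.0
clock: 2.18
position: [0.5138, -0.362, 0.2482]
tcp_rot: [-0.426, -3.111, -0.001]
force: [0.2, -0.0, -0.5]
opening: -0.001
gripper_force: 0.0
t 2.18 pos [ 0.5138 -0.362   0.2482] seatxy [-0.1761  0.0093] yaw_y 74.4 F [ 0.25 -0.03 -0.54] open -0.001
shift norm [-0.0128 -0.0052  0.2309] dist 0.173
```

```bash
python3 -m inch '[[[0,-0.005,0.05,0,0,0,-1],[0,-0.005,0.1,0,0,0,-1],[0,-0.005,0.15,0,0,0,-1],[0,-0.005,0.2,0,0,0,-1],[0,-0.005,0.215,0,0,0,-1]]]'; python3 m.py -.18 0 .066; python3 - <<'E'
from station import robot
import cv2,pickle,numpy as np
a=robot.read_camera("side");b=robot.read_camera("scene");pickle.dump((a,b),open("cam1.pkl","wb"))
f=lambda x:cv2.resize(x[...,::-1],None,fx=3,fy=3,interpolation=cv2.INTER_CUBIC)
im=np.hstack([f(a["image"][130:300,240:370]),f(b["image"][130:300,230:365])])
cv2.imwrite("pics/c.png",im);print(im.shape)
E
```

```text
clock: 2.6
position: [0.5095, -0.3601, 0.0835]
tcp_rot: [-0.421, -3.107, -0.005]
force: [-0.5, 1.0, -0.7]
opening: 0.003
gripper_force: 0.0
t 2.60 pos [ 0.5095 -0.3601  0.0835] seatxy [-0.1754  0.0139] yaw_y 74.55 F [-0.51  0.98 -0.68] open 0.003
shift norm [-0.0187 -0.0061  0.0232] dist 0.023
(510, 795, 3)
```

View pics/c.png

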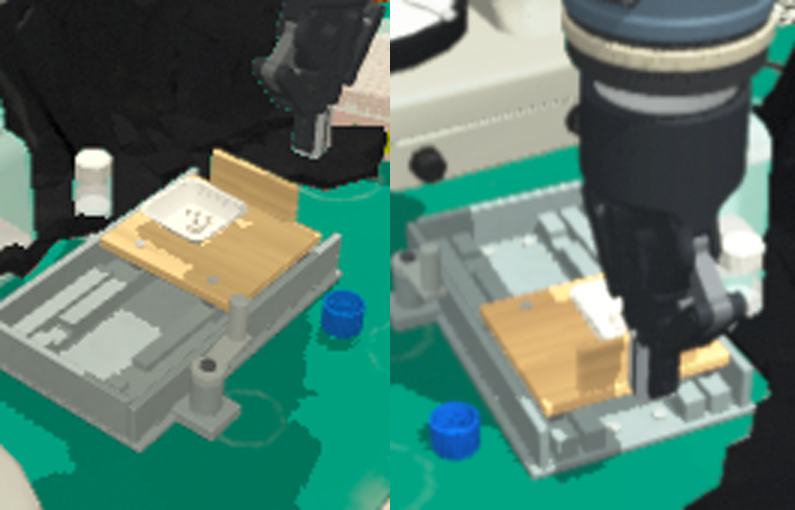

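Side half of the crop: the tips are at about (312,157), behind and above the lip. Scene half: the tips are at about (655,397). The board and boat are undisturbed.

```bash
python3 - <<'E'
from h import *
a,b=pickle.load(open("cam1.pkl","rb"))
P=tri(a,(344-.3,182.2),b,(318.3,261.8));print(P,proj(a,P),proj(b,P))
print(proj(a,[.5095,-.3601,.0645]),proj(b,[.5095,-.3601,.0645]))
E
python3 -m inch '[[[-0.018,-0.005,0.01,0,0,0,-1],[-0.018,-0.005,0.023,0,0,0,-1],[-0.018,-0.005,0.023,0,0,0,-1]]]'; python3 m.py -.15 0 .066
```

```text
[ 0.50781163 -0.36053941  0.06123786] [[342.831636   181.28282936]] [[317.02649189 262.99782454]]
[[342.12795602 179.88328542]] [[317.71929338 260.70546984]]
clock: 2.95
position: [0.5248, -0.3697, 0.0723]
tcp_rot: [0.422, 3.112, -0.0]
force: [0.1, 0.3, -1.3]
opening: -0.003
gripper_force: 0.0
t 2.95 pos [ 0.5248 -0.3697  0.0723] seatxy [-0.1806 -0.0033] yaw_y 74.55 F [ 0.11  0.35 -1.26] open -0.003
shift norm [0.0045 0.0408 0.0083] dist 0.031
```

```bash
python3 -m inch '[[[0.004,0.005,0.008,0,0,0,-1],[0.004,0.01,0.008,0,0,0,-1],[0.004,0.015,0.008,0,0,0,-1],[0.004,0.02,0.008,0,0,0,-1],[0.004,0.025,0.008,0,0,0,-1]]]'; python3 m.py;python3 -m inch '[[[0,0.005,0,0,0,0,-1],[0,0.01,0,0,0,0,-1],[0,0.015,0,0,0,0,-1],[0,0.02,0,0,0,0,-1],[0,0.025,0,0,0,0,-1]]]'; python3 m.py -.062 0 .066
```

```text
clock: 3.37
position: [0.5266, -0.3502, 0.0664]
tcp_rot: [0.422, 3.113, -0.0]
force: [-0.5, -0.1, -0.4]
opening: 0.004
gripper_force: 0.0
t 3.37 pos [ 0.5266 -0.3502  0.0664] seatxy [-1.613e-01  1.000e-04] yaw_y 74.55 F [-0.51 -0.05 -0.4 ] open 0.004
clock: 3.78
position: [0.5314, -0.3325, 0.0658]
tcp_rot: [-0.423, -3.113, 0.001]
force: [-1.2, -3.3, -0.1]
opening: -0.002
gripper_force: 1.6
t 3.78 pos [ 0.5314 -0.3325  0.0658] seatxy [-0.143   0.0002] yaw_y 74.53 F [-1.2  -3.35 -0.09] open -0.002
shift norm [-1.000e-04  1.079e-01 -3.000e-04] dist 0.081
```

```bash
for i in 1; do python3 -m inch '[[[0,0.005,0,0,0,0,-1],[0,0.01,0,0,0,0,-1],[0,0.015,0,0,0,0,-1],[0,0.02,0,0,0,0,-1],[0,0.025,0,0,0,0,-1]]]'; done; python3 m.py; python3 -m inch '[[[0,0.005,0,0,0,0,-1],[0,0.01,0,0,0,0,-1],[0,0.015,0,0,0,0,-1],[0,0.02,0,0,0,0,-1],[0,0.025,0,0,0,0,-1]]]';  python3 m.py;  python3 -m inch '[[[0,0.004,0,0,0,0,-1],[0,0.008,0,0,0,0,-1],[0,0.012,0,0,0,0,-1],[0,0.012,0,0,0,0,-1]]]';  python3 m.py
python3 - <<'E'
from station import robot
import cv2,pickle,numpy as np
a=robot.read_camera("side");b=robot.read_camera("scene");pickle.dump((a,b),open("cam2.pkl","wb"))
f=lambda x:cv2.resize(x[...,::-1],None,fx=5,fy=5,interpolation=cv2.INTER_CUBIC)
cv2.imwrite("pics/d.png",f(a["image"][170:285,215:365]))
E
```

```text
clock: 4.2
position: [0.5364, -0.3142, 0.0659]
tcp_rot: [0.423, 3.113, -0.0]
force: [-1.9, -3.0, 1.4]
opening: -0.004
gripper_force: 1.8
t 4.20 pos [ 0.5364 -0.3142  0.0659] seatxy [-1.24e-01  1.00e-04] yaw_y 74.54 F [-1.86 -2.96  1.39] open -0.004
clock: 4.62
position: [0.5414, -0.2961, 0.0659]
tcp_rot: [0.423, 3.113, -0.0]
force: [-1.3, -3.9, 1.9]
opening: 0.002
gripper_force: 2.0
t 4.62 pos [ 0.5414 -0.2961  0.0659] seatxy [-1.052e-01  1.000e-04] yaw_y 74.54 F [-1.33 -3.9   1.91] open 0.002
clock: 4.95
position: [0.5439, -0.2871, 0.0658]
tcp_rot: [0.422, 3.113, 0.001]
force: [-0.0, -0.0, -0.3]
opening: 0.004
gripper_force: 0.1
t 4.95 pos [ 0.5439 -0.2871  0.0658] seatxy [-0.0959  0.0001] yaw_y 74.57 F [-0.02 -0.05 -0.31] open 0.004
```

View pics/d.png

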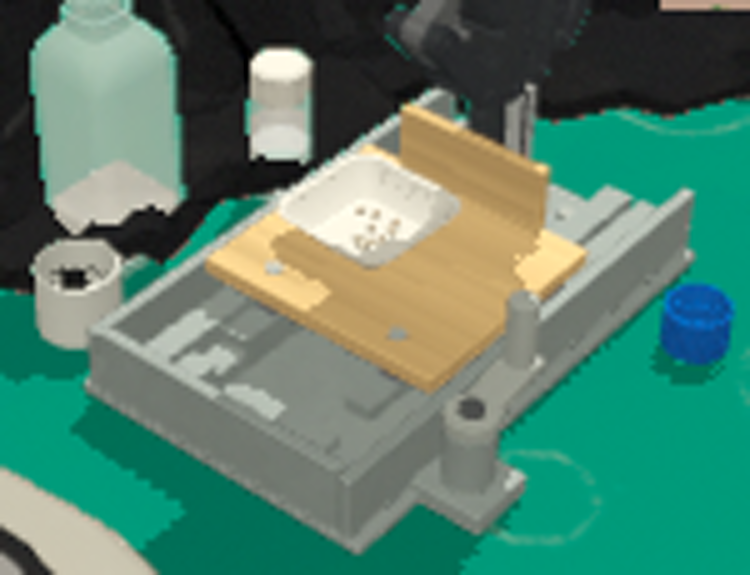

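The lip is against the fingertips. The board's leading corners are at about (432,387) and (207,265) and the trailing one at (585,255), so it is still riding on the rails.

```bash
python3 - <<'E'
from h import *
a,b=pickle.load(open("cam2.pkl","rb"))
t=np.radians(74.6);X=np.array([np.cos(t),np.sin(t)]);Y=np.array([-X[1],X[0]])
uv=np.array([(432,383),(207,263),(585,255)])/5-.4+[215,170]
print((plane(a,uv,.038)[:,:2]-[.5695,-.1947])@np.c_[X,Y])
E
```

```text
[[ 0.01927693  0.05654766]
 [ 0.01958657 -0.05137115]
 [-0.07753171  0.05673642]]
```

```bash
python3 -m inch '[[[0,0.005,0,0,0,0,-1],[0,0.01,0,0,0,0,-1],[0,0.015,0,0,0,0,-1],[0,0.02,0,0,0,0,-1],[0,0.024,0,0,0,0,-1]]]';python3 m.py; python3 -m inch '[[[0,0.001,0,0,0,0,-1],[0,0.002,0,0,0,0,-1],[0,0.003,0,0,0,0,-1]]]';python3 m.py;
```

```text
clock: 5.47
position: [0.5486, -0.2698, 0.0657]
tcp_rot: [-0.422, -3.113, -0.0]
force: [-1.4, -2.6, -0.9]
opening: 0.003
gripper_force: 1.2
t 5.47 pos [ 0.5486 -0.2698  0.0657] seatxy [-0.078   0.0002] yaw_y 74.55 F [-1.37 -2.63 -0.94] open 0.003
clock: 5.72
position: [0.5491, -0.2682, 0.0658]
tcp_rot: [-0.422, -3.113, 0.0]
force: [-0.8, -2.2, -0.9]
opening: -0.002
gripper_force: 1.2
t 5.72 pos [ 0.5491 -0.2682  0.0658] seatxy [-0.0762  0.0001] yaw_y 74.54 F [-0.83 -2.17 -0.87] open -0.002
```

Now small steps, one call at a time, watching the force.

```bash
python3 -m inch '[[[0,0.001,0,0,0,0,-1],[0,0.002,0,0,0,0,-1],[0,0.003,0,0,0,0,-1]]]'|grep -E "force|pos"; python3 -m inch '[[[0,0.001,0,0,0,0,-1],[0,0.002,0,0,0,0,-1],[0,0.003,0,0,0,0,-1]]]'|grep -E "force|pos"; python3 m.py
```

```text
position: [0.5497, -0.2661, 0.0658]
force: [-0.9, -2.4, -0.7]
gripper_force: 1.2
position: [0.5503, -0.2639, 0.0658]
force: [-0.1, -2.2, -1.7]
gripper_force: 1.3
t 6.22 pos [ 0.5503 -0.2639  0.0658] seatxy [-0.0718  0.0001] yaw_y 74.54 F [-0.13 -2.19 -1.7 ] open 0.001
```

```bash
python3 -m inch '[[[0,0.001,0,0,0,0,-1],[0,0.002,0,0,0,0,-1]]]'|grep -E "force|pos"; python3 m.py
```

```text
position: [0.5507, -0.2624, 0.0658]
force: [-0.4, -3.4, -0.5]
gripper_force: 1.3
t 6.38 pos [ 0.5507 -0.2624  0.0658] seatxy [-0.0702  0.0001] yaw_y 74.54 F [-0.44 -3.39 -0.52] open -0.004
```

```bash
python3 - <<'E'
from h import *
from station import robot
a=robot.read_camera("side");pickle.dump(a,open("cam3.pkl","wb"))
cv2.imwrite("pics/e.png",cv2.resize(a["image"][170:285,215:365,::-1],None,fx=5,fy=5,interpolation=cv2.INTER_CUBIC))
E
```

```text
(no output)
```

View pics/e.png

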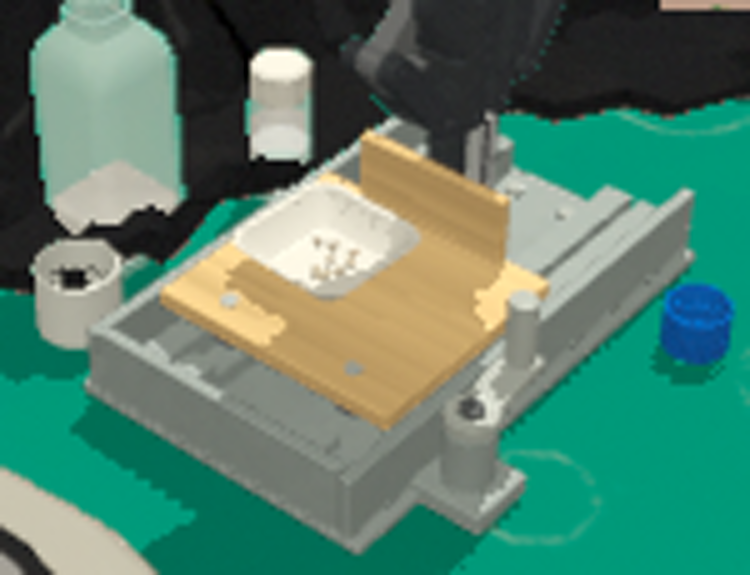

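The board has not dropped: its edge, with the leading corner at (388,424), still stands above the wall. It should need only a few millimetres more, so I'll continue in single small steps.

```bash
python3 -m inch '[[[0,0.001,0,0,0,0,-1],[0,0.002,0,0,0,0,-1]]]'|grep -E "force|pos"; python3 m.py
```

```text
position: [0.5511, -0.261, 0.0658]
force: [-1.2, -2.8, -1.3]
gripper_force: 1.3
t 6.60 pos [ 0.5511 -0.261   0.0658] seatxy [-0.0688  0.0001] yaw_y 74.54 F [-1.22 -2.82 -1.31] open 0.004
```

```bash
python3 -m inch '[[[0,0.001,0,0,0,0,-1],[0,0.002,0,0,0,0,-1]]]'|grep -E "force|pos"; python3 m.py
```

```text
position: [0.5516, -0.2593, 0.0659]
force: [-0.3, -0.2, -0.7]
gripper_force: 0.0
t 6.77 pos [ 0.5516 -0.2593  0.0659] seatxy [-0.0671  0.0001] yaw_y 74.55 F [-0.27 -0.22 -0.68] open -0.001
```

The contact force vanished at TCP x = -0.067, which suggests the board dropped. I'll check it numerically.

```bash
python3 - <<'E'
from h import *
from station import robot
a=robot.read_camera("side");pickle.dump(a,open("cam4.pkl","wb"));o=pickle.load(open("cam3.pkl","rb"))
def wood(c):
    h=cv2.cvtColor(c["image"][170:285,215:365],cv2.COLOR_RGB2HSV);m=cv2.inRange(h,(10,60,80),(25,255,255))
    n,l,s,_=cv2.connectedComponentsWithStats(m);k=1+s[1:,4].argmax();y,x=np.where(l==k)
    tl=(x+2*y).argmin();i=y.argmax();j=x.argmin();k=x.argmax()
    return [(x[q]+215,y[q]+170) for q in(tl,i,j,k)]
print(wood(o),wood(a))
t=np.radians(74.6);X=np.array([np.cos(t),np.sin(t)]);Y=np.array([-X[1],X[0]])
def sp(x,y,z):return np.r_[np.array([.5695,-.1947])+x*X+y*Y,z]
for x,z in((-.0035,.038),(-.002,.038),(-.002,.032),(0,.032)): # lip top, leading corner bottoms, trailing
    print(x,z,proj(a,[sp(x-.05,-.035,z+.03),sp(x+.05,.055,z-.008),sp(x+.05,-.055,z),sp(x-.05,.055,z)]).round(1).tolist())
E
```

```text
[(np.int64(288), np.int64(196)), (np.int64(291), np.int64(255)), (np.int64(247), np.int64(228)), (np.int64(324), np.int64(226))] [(np.int64(287), np.int64(199)), (np.int64(289), np.int64(258)), (np.int64(246), np.int64(230)), (np.int64(319), np.int64(227))]
-0.0035 0.038 [[286.9, 195.7], [290.8, 257.1], [245.0, 228.3], [323.7, 226.3]]
-0.002 0.038 [[286.4, 196.0], [290.3, 257.5], [244.4, 228.7], [323.2, 226.6]]
-0.002 0.032 [[286.4, 198.5], [290.2, 260.0], [244.6, 231.1], [323.0, 229.1]]
0 0.032 [[285.7, 199.0], [289.5, 260.6], [243.8, 231.6], [322.4, 229.6]]
```

The lip top moved by (-1,+3) px, and a further slide alone would give under 1 px downward, so the board has dropped. Next: back off, rise, move over to the keeper and turn the tool 45°.

```bash
python3 -m inch '[[[0,-0.006,0,0,0,0,-1],[0,-0.012,0,0,0,0,-1],[0,-0.012,-0.03,0,0,0,-1],[0,-0.012,-0.07,0,0,0,-1],[0,-0.012,-0.08,0,0,0,-1]]]'|grep -E "force|pos"; python3 -m inch '[[[0.04,0.02,0,0,0,0.25,-1],[0.08,0.035,0,0,0,0.5,-1],[0.12,0.053,0,0,0,0.75,-1],[0.131,0.053,0,0,0,1,-1],[0.131,0.053,0,0,0,1,-1]]]'|grep -E "force|pos"; python3 -m inch '[[[0,0,0,0,0,0.25,-1],[0,0,0,0,0,0.5,-1],[0,0,0,0,0,0.571,-1],[0,0,0,0,0,0.571,-1]]]'|grep -E "force|pos"; python3 m.py -.0365 .0985 .069
```

```text
position: [0.5503, -0.2693, 0.1298]
force: [0.7, -0.3, 0.3]
gripper_force: 0.0
position: [0.4633, -0.203, 0.1261]
force: [-0.4, 0.1, -0.5]
gripper_force: 0.0
position: [0.4659, -0.2044, 0.1259]
force: [-0.7, -0.1, 0.4]
gripper_force: 0.0
t 7.98 pos [ 0.4659 -0.2044  0.1259] seatxy [-0.0369  0.0973] yaw_y 29.62 F [-0.65 -0.07  0.43] open 0.0
shift norm [ 0.0015 -0.0008  0.0759] dist 0.057
```

```bash
python3 -m inch '[[[0.001,0,0.04,0,0,0,-1],[0.001,0,0.075,0,0,0,-1],[0.001,0,0.075,0,0,0,-1],[0.001,0,0.075,0,0,0,-1]]]'|grep -E "force|pos"; python3 -m inch '[[[0,0.005,0,0,0,0,-1],[0,0.01,0,0,0,0,-1],[0,0.015,0,0,0,0,-1],[0,0.02,0,0,0,0,-1],[0,0.025,0,0,0,0,-1]]]'|grep -E "force|pos"; python3 -m inch '[[[0,0.005,0,0,0,0,-1],[0,0.01,0,0,0,0,-1],[0,0.013,0,0,0,0,-1],[0,0.013,0,0,0,0,-1]]]'|grep -E "force|pos"; python3 m.py .0055 .055 .069
python3 - <<'E'
from h import *
from station import robot
a=robot.read_camera("side");b=robot.read_camera("scene")
f=lambda x:cv2.resize(x[...,::-1],None,fx=3,fy=3,interpolation=cv2.INTER_CUBIC)
cv2.imwrite("pics/f.png",np.hstack([f(a["image"][150:300,230:362]),f(b["image"][150:300,220:352])]))
E
```

```text
position: [0.4642, -0.2031, 0.0691]
force: [0.0, 0.3, 0.5]
gripper_force: 0.0
position: [0.4817, -0.194, 0.0702]
force: [-2.7, -7.8, 0.4]
gripper_force: 3.2
position: [0.4899, -0.1887, 0.0697]
force: [-0.5, 0.6, 0.5]
gripper_force: 0.0
t 9.07 pos [ 0.4899 -0.1887  0.0697] seatxy [-0.0154  0.0783] yaw_y 29.57 F [-0.46  0.6   0.53] open -0.004
shift norm [-0.0023  0.0416  0.0009] dist 0.031
```

View pics/f.png

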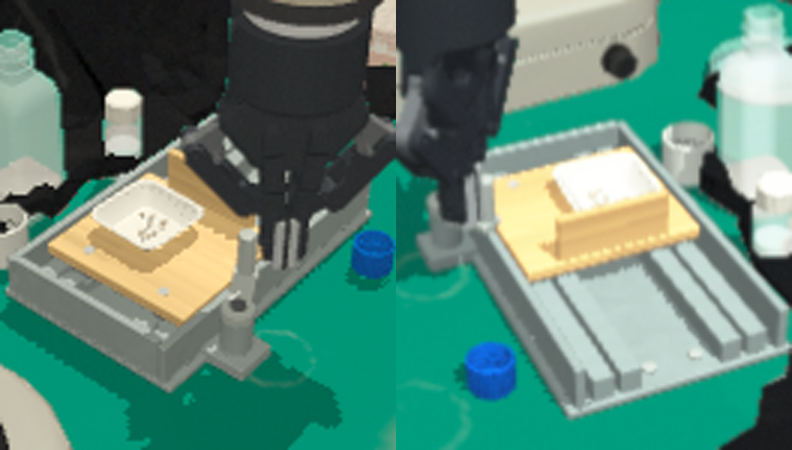

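The board now lies low in the rack. The peg at (247,240) in the side half is being pushed round, and the boat and bystanders are in place. I'll continue pushing.

```bash
python3 -m inch '[[[-0.001,0.005,0,0,0,0,-1],[-0.001,0.01,0,0,0,0,-1],[-0.002,0.015,0,0,0,0,-1],[-0.002,0.02,0,0,0,0,-1],[-0.002,0.02,0,0,0,0,-1]]]'|grep -E "force|pos"; python3 -m inch '[[[0,0.004,0,0,0,0,-1],[0,0.008,0,0,0,0,-1],[0,0.012,0,0,0,0,-1],[0,0.015,0,0,0,0,-1],[0,0.015,0,0,0,0,-1]]]'|grep -E "force|pos"; python3 m.py .0055 .055 .069
python3 - <<'E'
from h import *
from station import robot
a=robot.read_camera("side");b=robot.read_camera("scene");pickle.dump((a,b),open("cam5.pkl","wb"))
f=lambda x:cv2.resize(x[...,::-1],None,fx=3,fy=3,interpolation=cv2.INTER_CUBIC)
cv2.imwrite("pics/g.png",np.hstack([f(a["image"][150:300,230:362]),f(b["image"][150:300,220:352])]))
E
```

```text
position: [0.504, -0.1826, 0.0696]
force: [-0.4, -1.0, -0.8]
gripper_force: 0.0
position: [0.5133, -0.1771, 0.0695]
force: [-0.1, 0.2, 1.0]
gripper_force: 0.1
t 10.00 pos [ 0.5133 -0.1771  0.0695] seatxy [0.0021 0.0588] yaw_y 29.56 F [-0.07  0.19  0.99] open 0.002
shift norm [-0.0004  0.0068  0.0006] dist 0.005
```

View pics/g.png

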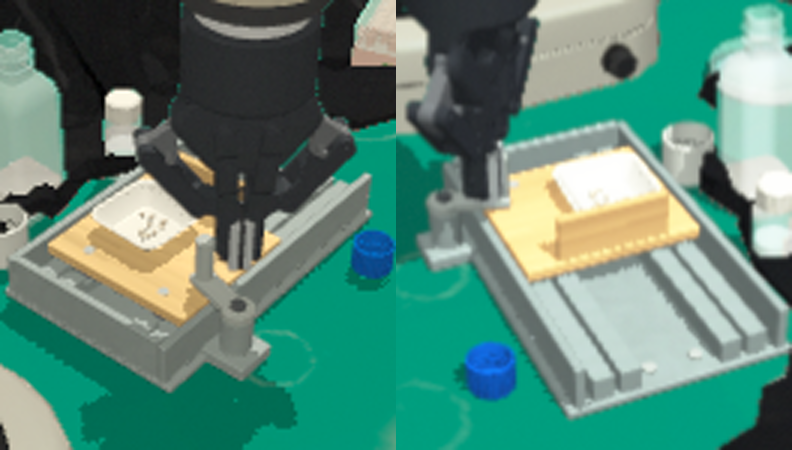

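The arm is across the board's edge, with the peg top at about (205,240) in the side half and the pivot at (237,304). I'll compute the angle.

```bash
python3 - <<'E'
from h import *
a,b=pickle.load(open("cam5.pkl","rb"))
P=plane(a,[np.array((206,239))/3-.33+[230,150]],.069)[0];print(P, np.degrees(np.arctan2(*(P[:2]-[.5011,-.1496])[::-1]))+360-254.6, np.hypot(*(P[:2]-[.5011,-.1496])))
E
python3 -m inch '[[[0,0.002,0,0,0,0,-1],[0,0.004,0,0,0,0,-1],[0,0.005,0,0,0,0,-1]]]'|grep -E "force|pos"; python3 m.py
```

```text
[ 0.52906035 -0.16782243  0.069     ] 72.30674171584033 0.03337421170769956
position: [0.5162, -0.1754, 0.0695]
force: [-2.1, -0.2, 0.7]
gripper_force: 1.0
t 10.35 pos [ 0.5162 -0.1754  0.0695] seatxy [0.0044 0.0565] yaw_y 29.53 F [-2.13 -0.24  0.68] open -0.003
```

```bash
python3 -m inch '[[[0,0.002,0,0,0,0,-1],[0,0.004,0,0,0,0,-1],[0,0.004,0,0,0,0,-1],[0,0.004,0,0,0,0,-1]]]'|grep -E "force|pos"; python3 m.py;  python3 -m inch '[[[0,-0.006,0,0,0,0,-1],[0,-0.012,0,0,0,0,-1],[0,-0.012,-0.03,0,0,0,-1],[0,-0.012,-0.07,0,0,0,-1],[0,-0.012,-0.1,0,0,0,-1]]]'|grep -E "force|pos"; python3 -m inch '[[[0,-0.05,0,0,0,0,-1],[0,-0.1,0,0,0,0,-1],[0,-0.12,0,0,0,0,-1],[0,-0.12,0,0,0,0,-1]]]'|grep -E "force|pos"
python3 - <<'E'
from h import *
from station import robot
a=robot.read_camera("side");b=robot.read_camera("scene");pickle.dump((a,b),open("cam6.pkl","wb"))
f=lambda x:cv2.resize(x[...,::-1],None,fx=3,fy=3,interpolation=cv2.INTER_CUBIC)
cv2.imwrite("pics/k.png",np.hstack([f(a["image"][150:300,230:362]),f(b["image"][150:300,220:352])]))
E
```

```text
position: [0.519, -0.174, 0.0695]
force: [-2.5, -1.1, -0.0]
gripper_force: 0.7
t 10.68 pos [ 0.519  -0.174   0.0695] seatxy [0.0065 0.0542] yaw_y 29.54 F [-2.51 -1.07 -0.01] open -0.005
position: [0.5108, -0.1789, 0.1464]
force: [0.8, -0.4, 0.6]
gripper_force: 0.0
position: [0.4301, -0.2243, 0.145]
force: [0.8, -0.1, 1.3]
gripper_force: 0.0
```

View pics/k.png

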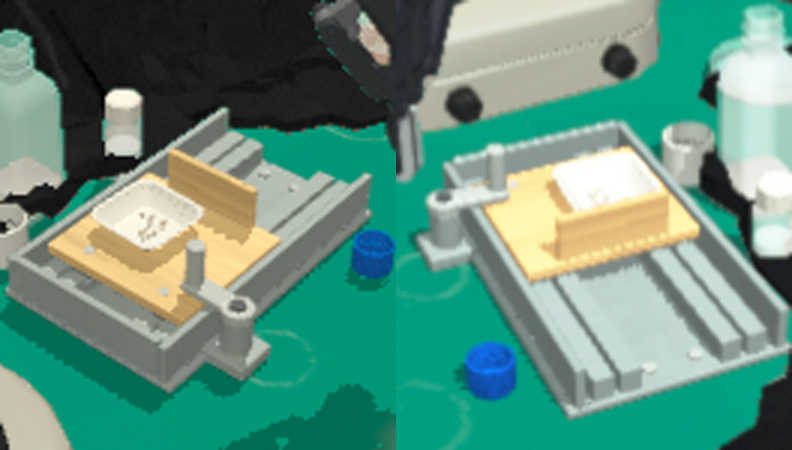

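The keeper arm lies across the board's edge, with the peg at (195,244) in the side half and (495,150) in the scene half. The boat and bystanders are unmoved. I'll check the angle and hand in.

```bash
python3 - <<'E'
from h import *
from station import robot
a,b=pickle.load(open("cam6.pkl","rb"))
g=[]
for c,p,o in((a,(196,243),(230,150)),(b,(495-396,150),(220,150))):
    P=plane(c,[np.array(p)/3-.33+o],.069)[0];g.append(np.arctan2(*(P[:2]-[.5011,-.1496])[::-1])+np.radians(360-254.6))
print(g)
if min(g)>1.33: print(robot.hand_in())
E
```

```text
[np.float64(1.4702513304893277), np.float64(1.4393015296430958)]
the job is handed in; nothing more can be done
None
```

The job is handed in: the board dropped into its notches, the keeper arm lies across its edge at about 1.45 rad (measured from two camera views), and in the last pictures the weigh boat, caps, vial and bottle look unmoved; the hand-in returned no verdict.

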